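# Demagnetise a bearing ball

## Task

Turn the demagnetiser's selector knob clockwise to the two-dot mark, then pick up the tray by its upright grip plate with the ball riding loose in its pocket, and carry it over the raised square pole plate. Keep the tray level enough that the ball never leaves its pocket, leave the other things alone, and finish while still holding the tray level and still, clear of the machine, with the ball about 5 cm above the middle of the pole plate.

Things in the scene. Friction and masses are not known exactly. Their poses are not given: they have to be found in the camera images.
- plate_center (a point): centre of the top face of the pole plate, a 110 x 110 mm square steel plate on the raised coil block (130 x 130 mm, top 45 mm above the table) of the fixed bench demagnetiser. Its axes are the machine's: z up, y towards the low control deck (130 x 140 mm, top 15 mm above the table), which carries the selector knob 137 mm from this point along +y
- knob_grip (a point): point on the vertical axis of the black selector knob, in its bar-shaped grip, 43 mm above the table and 28 mm above the deck. The bar is 46 mm long, 12 mm thick and stands from 21 to 57 mm above the table, on a disc of 48 mm diameter whose top is 21 mm above the table; its x axis runs along the bar towards the pointer end (white line), z is up
- selector (a joint): angle of the selector, rad, growing clockwise seen from above. It clicks into four detents: 0 = line mark (off), 0.5 = one dot, 1.0 = two dots, 1.5 = three dots; it turns freely by hand with under 0.15 N m and is drawn to within 0.05 rad of the nearest detent when let go. It starts at the line or at the one-dot mark
- tray_grip (a point): middle of the tray's upright light-metal grip plate, 62 mm above the tray's underside, where it can be pinched. The grip plate is 40 mm long (along x), 12 mm thick (along y) and stands from 9 to 83 mm above the underside. Axes are the tray's, z up
- pocket (a point): where the ball's centre is when it sits in the middle of its pocket: in the tray's frame 45 mm from the grip plate along -x, 18.7 mm above the underside. Axes are the tray's, z up
- ball_center (a point): centre of the loose steel ball, 25.4 mm in diameter, 67 g, lying in the tray's pocket on the -x side; it can shift about 1.5 mm there and rolls out if the tray is tipped past roughly 35 degrees or jerked
- tray: the loose tray, 0.19 to 0.31 kg: dark metal base 136 mm (x) by 64 mm (y), 9 mm thick, with two round pockets 20 mm across and 3 mm deep, 45 mm either side of the grip plate along x; origin at the centre of its underside, axes as for tray_grip
- ball: the ball; its origin lies at the bottom of the ball as it starts and turns with it
- demag: the fixed demagnetiser; origin on the table under the border of coil block and deck, axes as for plate_center
- nut_m24: bystander: dark hexagon nut, 35 x 39 x 19 mm, origin under its centre
- nut_m16: bystander: light hexagon nut, 24 x 27 x 13 mm, origin under its centre
- pipe_stub: bystander: piece of light pipe lying, 34 x 80 x 34 mm, origin under its centre
- gas_cup_1: bystander: standing ceramic gas cup, 19 mm across, 42 mm high, origin under its centre
- gas_cup_3: bystander: standing ceramic gas cup, 23 mm across, 45 mm high, origin under its centre

How it is judged:
On the way, in this order (a step that is already met when the one before it is completed fails the run):
1. the selector stands at the two-dot mark while the tray still stands where it was (value of joint selector between 0.85 and 1.15 rad and distance of tray_grip from where it was at the start of the episode below 0.03 m), for 0.2 s.
2. the tray is lifted with the ball in its pocket (height (world z) of tray above 0.03 m and distance between ball_center and pocket below 0.006 m and contact force between the fingers and tray above 1 N), for 0.2 s.
At the end, for the whole second after the job is handed in: Selector at two dots (within 0.15 rad); tray held in the fingers, still, level within 7 degrees, off the machine; ball within 6 mm of its place in the pocket, its centre 30 to 75 mm above the pole plate and within 25 mm of the plate's middle seen from above (value of joint selector between 0.85 and 1.15 rad and horizontal distance between ball_center and plate_center below 0.025 m and z of ball_center in the frame of plate_center between 0.03 and 0.075 m and distance between ball_center and pocket below 0.006 m and angle between tray's own z axis and vertical below 0.12 rad and contact force between the fingers and tray above 1 N and contact force between tray and demag below 0.1 N and contact force between ball and tray above 0.2 N and linear speed of tray below 0.03 m/s and linear speed of ball below 0.04 m/s); the arm keeps its last pose, push and grip.
It fails at once if the ball leaves its pocket (distance between ball_center and pocket above 0.012 m).
It fails at once if a bystander is moved by over 20 mm or knocked over (distance of any of nut_m24, nut_m16, pipe_stub, gas_cup_1, gas_cup_3 from where it was at the start of the episode above 0.02 m or angle between any of gas_cup_1, gas_cup_3's own z axis and vertical above 0.5 rad).
It also fails if it takes over 64 s, if anything falls off the work surface, if the arm or the gripper's body presses on something with over 40 N, if the wrist force passes 120 N, or if a joint passes its speed limit or range.

## Robot

A 6-joint arm with a two-finger parallel gripper is mounted at the origin on a cart in front of the work surface, level with it; the furniture and walls round the work are solid. World frame = base frame: x ahead of the robot, y to its left, z up, the work surface at z = 0. Lengths are in m, angles in rad, forces in N, time in s.
With the tool pointing down it reaches from about 0.35 to 0.775 m from the base axis. Payload 7.3 kg.
Tool frame: the origin (TCP) lies at the very end of the fingers, on their centre line; the grasp point (between the pads) lies 19 mm behind it (robot.tcp_to_grasp is the distance from the TCP to the grasp point, in m); x points along the fingers, y is the direction in which the jaws open and shut, and the axes are right-handed (so a half turn about x gives the same grasp; the last joint's range is limited). The gripper opens to 92 mm and grips with 3 to 60 N. Pads are 19 mm wide; open, the fingers measure 130 mm over their backs; the gripper's body (75 mm by 190 mm) begins 47 mm behind the grasp point.
Start: joints at [1.061, 0.342, 1.524, -0, 1.275, -0.146], TCP at [0.187, 0.491, 0.227] pointing down, gripper open.
Joint ranges: [-2.53, 2.53], [-0.77, 2.02], [0.04, 2.7], [-1, 4.14], [0.28, 2.66], [-3.11, 3.11]. Speed limits (rad/s): [2.57, 2.57, 3.14, 3.14, 3.14, 3.14].

## Interface

Orientations are given as [roll, pitch, yaw] about the fixed x, y, z axes, in that order (R = Rz(yaw) Ry(pitch) Rx(roll)).
In Python, from cell import robot gives the robot as it stands.
- The arm moves only by the tool move_arm, never from a script. Its argument "increments" is a list of rows, each a list of 4 numbers: the shift along the tool's x, y, z normalised to -1 to 1, where 1 is 40 cm, then the turn about the tool's x normalised to -1 to 1, where 1 is 60 degrees. In form: [[dx, dy, dz, twist], ...]. A call has 1 to 5 rows; each row is the pose to reach, as a shift and turn from the pose commanded when the call began, along the tool's axes at that moment; what a row does not reach only later rows make up. A row lasts 1/8 s, in which the tool goes at most 62.5 mm and 10.7 degrees, less where a joint would pass 70% of its speed; a pose out of reach is approached as far as the arm can. A call with a number of a shift or a turn outside -1 to 1 is refused whole. A call with a gripper value outside its range is refused whole. "gripper" is the closure, from 0 (fully open) to 1 (shut), set as the call begins (left out, the last holds). The fingers move at their own pace and stop on an object; "squeeze" is the grip in N (left out, the last holds). Time passes only in rows, so rows that repeat a pose let the fingers close. It gives the time, the measured TCP pose, the force and the opening at its end, in the units of the state.
- robot.observe(): the state, without advancing time (a new reading comes with each control period).
- robot.read_camera(name): name is "scene" or "side" or "wrist"; returns the picture (400x640x3 uint8, red, green, blue); there is no depth.
- robot.camera_params(name): a dict with "fx", "fy", "cx", "cy" (pixels), "R" (3x3) and "t" (3): a world point X has camera coordinates R X + t; the wrist camera has in their place "tool_from_camera" (4x4, takes a point from camera to tool coordinates, whose origin is the TCP and whose axes are the tool frame's). Camera axes: x right, y down, z forward; pixel columns grow to the right and rows downward; lengths in m; the calibration is good to about 2 mm. A picture is of the moment at which its call begins: read the wrist's pose just before it. camera_params takes no time and is no camera call.
- robot.hand_in(): hands the job in, once; it reports no verdict.
The state is a dict: "time": time; "qpos": joint angles; "qvel": joint speeds; "joint_efforts": joint torques, N m; "tool_pos": TCP position; "tool_rot": TCP orientation; "contact_force": force on the tool from outside, world axes, zero at the start; "torque": the same for the moment, N m; "opening": finger opening in m.
Only numpy, scipy, OpenCV 4.12 (cv2) and the standard library are available. Lean on these libraries where they do the work, as an engineer would, in place of code of your own. Each camera call takes 0.05 s, during which the arm holds its last target.

## Working session

There is one attempt and no reset: what is moved stays moved. The work goes in short steps, Python scripts to look and compute and a tool call to move; the robot and the scene stay as the last step left them, time stands still between calls to the robot, and variables do not carry over. Pictures are saved under pics/ and viewed, and the job is handed in when it is done.

Besides the shell and the picture viewer there is one more tool, called after "Call:" by a JSON object that holds its "method" and its "body". move_arm: Moves the arm, as the interface text tells. Its arguments: {"type":"object","properties":{"increments":{"type":"array","items":{"type":"array","items":{"type":"number"}}},"gripper":{"type":"number"},"squeeze":{"type":"number"}},"required":["increments"]}

```bash
ls; mkdir -p pics; python3 - <<'E'
from cell import robot
import cv2
print(robot.observe())
for n in ["scene","side","wrist"]:
    p=robot.camera_params(n); print(n,p)
    cv2.imwrite(f"pics/{n}0.png",robot.read_camera(n)[:,:,::-1])
E
```

```text
pics
{'time': 0.0, 'qpos': array([ 1.06102110e+00,  3.42705910e-01,  1.52500665e+00, -9.10500679e-06,
        1.27539511e+00, -1.46009473e-01]), 'qvel': array([-0.00154679,  0.00118797,  0.00037873,  0.00185963, -0.00022775,
       -0.00081741]), 'joint_efforts': array([-1.52527336e-04, -4.31233513e+01, -2.44216204e+01,  7.18579930e-02,
        5.58807270e-02, -1.19145575e-04]), 'tool_pos': array([0.1865811 , 0.49029635, 0.22605731]), 'tool_rot': array([-1.711059  ,  1.56928128, -2.07482209]), 'contact_force': array([ 1.03007982, -0.58522295, -0.2781599 ]), 'torque': array([-0.02756271, -0.001721  , -0.02101999]), 'opening': 0.09212576941610173}
scene {'fx': 480.59551422115976, 'fy': 480.59551422115976, 'cx': 319.0757692162645, 'cy': 196.84066708059464, 'R': array([[ 0.64941554, -0.76034682,  0.01149608],
       [-0.37995614, -0.33754341, -0.86121877],
       [ 0.65870538,  0.55492085, -0.50810438]]), 't': array([-0.28636906,  0.32077987,  0.58874915])}
side {'fx': 456.42820342578676, 'fy': 456.42820342578676, 'cx': 321.3605446050106, 'cy': 200.49587113471415, 'R': array([[ 0.9467788 , -0.32173099,  0.0099538 ],
       [-0.11262592, -0.3600835 , -0.9260968 ],
       [ 0.30153824,  0.87568776, -0.37715467]]), 't': array([-0.49844264,  0.1709005 ,  0.86913918])}
wrist {'fx': 282.1569283088009, 'fy': 282.1569283088009, 'cx': 321.3781743426103, 'cy': 196.15806723269844, 'tool_from_camera': array([[ 1.37645009e-04, -3.10977513e-01,  9.50417260e-01,
        -1.58283502e-01],
       [ 9.99999271e-01, -1.09733362e-03, -5.03874465e-04,
        -7.89360605e-04],
       [ 1.19961844e-03,  9.50416636e-01,  3.10977135e-01,
        -8.49408596e-02],
       [ 0.00000000e+00,  0.00000000e+00,  0.00000000e+00,
         1.00000000e+00]])}
```

View pics/scene0.png

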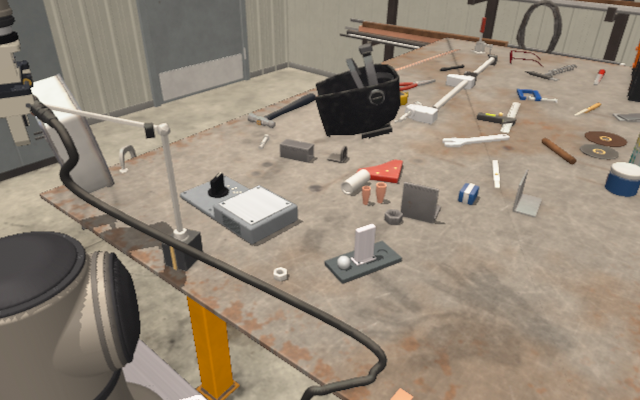

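View pics/side0.png

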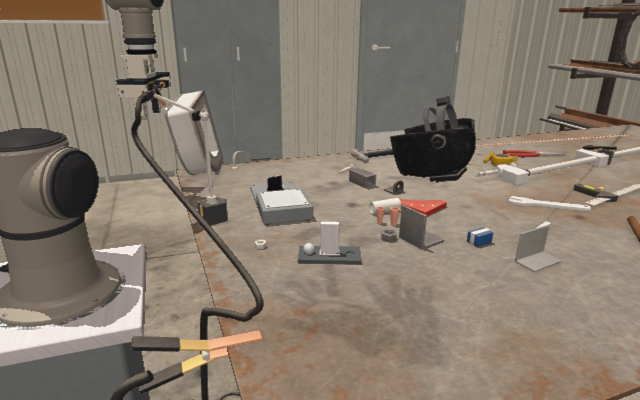

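View pics/wrist0.png

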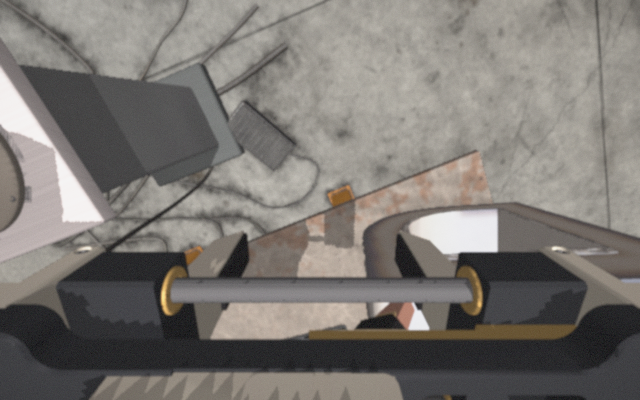

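```bash
cat > h.py <<'E'
import numpy as np, cv2
from cell import robot
from scipy.spatial.transform import Rotation as Ro
def cam(n,obs=None):
    p=robot.camera_params(n)
    K=np.array([[p['fx'],0,p['cx']],[0,p['fy'],p['cy']],[0,0,1]])
    if n=='wrist':
        T=np.eye(4);T[:3,:3]=Ro.from_euler('xyz',obs['tool_rot']).as_matrix();T[:3,3]=obs['tool_pos']
        M=np.linalg.inv(T@p['tool_from_camera'])
        return K,M[:3,:3],M[:3,3]
    return K,np.array(p['R']),np.array(p['t'])
def ray(c,px):
    K,R,t=c; d=R.T@np.linalg.solve(K,[px[0],px[1],1]); return -R.T@t, d/np.linalg.norm(d)
def onz(c,px,z):
    o,d=ray(c,px); return o+d*(z-o[2])/d[2]
def tri(c1,p1,c2,p2):
    o1,d1=ray(c1,p1);o2,d2=ray(c2,p2)
    s=np.linalg.lstsq(np.c_[d1,-d2],o2-o1,rcond=None)[0]
    a=o1+s[0]*d1;b=o2+s[1]*d2
    return (a+b)/2,np.linalg.norm(a-b)
def proj(c,X):
    K,R,t=c; x=K@(R@np.asarray(X)+t); return x[:2]/x[2]
E
python3 - <<'E'
import cv2
a=cv2.imread('pics/scene0.png')
cv2.imwrite('pics/sc_z1.png',cv2.resize(a[160:290,160:420],(780,390),interpolation=cv2.INTER_CUBIC))
a=cv2.imread('pics/side0.png')
cv2.imwrite('pics/si_z1.png',cv2.resize(a[160:280,190:450],(780,360),interpolation=cv2.INTER_CUBIC))
E
```

```text
(no output)
```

View pics/sc_z1.png

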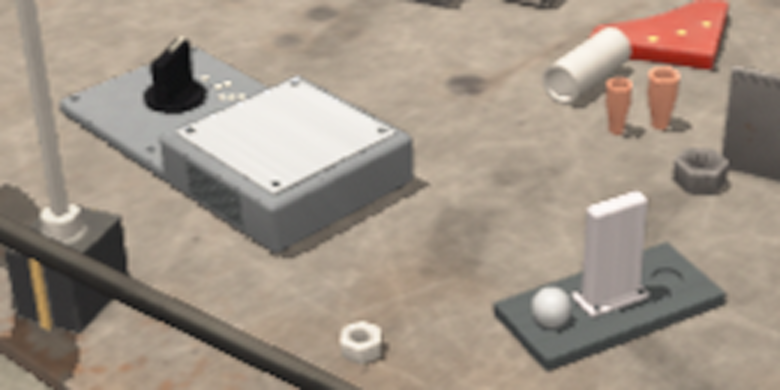

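View pics/si_z1.png

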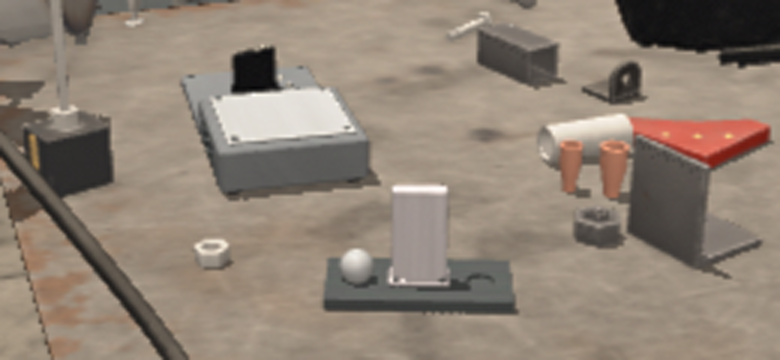

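```bash
python3 - <<'E'
from h import *
S=cam('scene');D=cam('side')
print('cams',ray(S,(320,200))[0],ray(D,(320,200))[0])
def quad(f,x0,y0,x1,y1,th):
    a=cv2.imread(f).min(axis=2); m=np.zeros_like(a); m[y0:y1,x0:x1]=(a[y0:y1,x0:x1]>th)*255
    cs,_=cv2.findContours(m,cv2.RETR_EXTERNAL,cv2.CHAIN_APPROX_NONE); c=max(cs,key=cv2.contourArea)
    h=cv2.convexHull(c)
    for e in np.arange(1,12,.25):
        p=cv2.approxPolyDP(h,e,True)
        if len(p)<=4: break
    return cv2.contourArea(c),p[:,0,:]
a,ps=quad('pics/scene0.png',205,180,305,235,185); print(a,ps.tolist())
a,pd=quad('pics/side0.png',250,182,320,212,185); print(a,pd.tolist())
for nm,c,p in(('scene',S,ps),('side',D,pd)):
    q=np.array([onz(c,x,0.048) for x in p.astype(float)])
    print(nm,q.round(4).tolist(),q.mean(0),[np.linalg.norm(q[i]-q[i-1]).round(4) for i in range(4)])
# knob, ball, grip manual
z=lambda x,y:(x/3+160,y/3+160)
w=lambda x,y:(x/3+190,y/3+160)
for n,p,q in [('ball',z(550,308),w(356,266)),('gripTL',z(587,212),w(391,190)),('gripTR',z(647,201),w(447,190)),('knobtopL',z(160,55),w(232,54)),('knobtopR',z(186,40),w(275,48)),('knobbase',z(175,100),w(254,92)),
 ('trayfront',z(547,366),w(326,309)),('lampbase top',z(62,215),w(63,118)),('nutL',z(360,343),w(211,255)),('nutD',z(700,170),w(597,227)),('cup1',z(619,108),w(571,165)),('cup3',z(662,98),w(613,170)),('pipe',z(588,66),w(587,140)),('bracket top',z(735,70),w(637,137))]:
    X,e=tri(S,p,D,q); print(n,X.round(4),round(e,4))
X,e=tri(S,(165,130),D,(205,113)); print('lamp pole top',X,e)
X,e=tri(S,(38,105),D,(157,98)); print('lamp arm far',X,e)
E
```

```text
cams [-0.07995744 -0.43617185  0.57869979] [ 0.22908405 -0.85992053  0.49103171]
1350.5 [[291, 203], [252, 223], [219, 203], [257, 186]]
566.5 [[307, 203], [266, 207], [261, 193], [295, 189]]
scene [[0.5488, 0.1713, 0.048], [0.442, 0.1766, 0.048], [0.4478, 0.2852, 0.048], [0.5517, 0.2792, 0.048]] [0.49756387 0.22808373 0.048     ] [np.float64(0.108), np.float64(0.107), np.float64(0.1088), np.float64(0.1041)]
side [[0.5431, 0.1637, 0.048], [0.4385, 0.1692, 0.048], [0.4464, 0.2672, 0.048], [0.5412, 0.2693, 0.048]] [0.49230259 0.21734164 0.048     ] [np.float64(0.1057), np.float64(0.1047), np.float64(0.0983), np.float64(0.0949)]
ball [ 0.4923 -0.0152  0.0177] 0.0018
gripTL [ 0.5169 -0.0214  0.079 ] 0.0037
gripTR [ 0.5506 -0.0424  0.0817] 0.0002
knobtopL [0.4843 0.3483 0.0642] 0.0102
knobtopR [0.5313 0.376  0.0527] 0.0028
knobbase [0.5066 0.3649 0.0136] 0.0031
trayfront [ 0.4641 -0.0355 -0.0008] 0.0041
lampbase top [0.3147 0.2324 0.0628] 0.008
nutL [0.4009 0.0609 0.0041] 0.0035
nutD [0.6998 0.0082 0.008 ] 0.004
cup1 [0.7161 0.093  0.0219] 0.0007
cup3 [0.747  0.075  0.0225] 0.004
pipe [0.7642 0.1581 0.0137] 0.0031
bracket top [0.7258 0.0035 0.0831] 0.0023
lamp pole top [0.31421368 0.22432642 0.27507692] 0.0054444168802816415
lamp arm far [0.2132322  0.45527752 0.28216951] 0.006638882484246143
```

```bash
python3 - <<'E'
import cv2
a=cv2.imread('pics/scene0.png')
cv2.imwrite('pics/sc_z2.png',cv2.resize(a[0:280,0:250],None,fx=2.1,fy=2.1,interpolation=cv2.INTER_CUBIC))
a=cv2.imread('pics/side0.png')
cv2.imwrite('pics/si_z2.png',cv2.resize(a[40:240,90:290],None,fx=3,fy=3,interpolation=cv2.INTER_CUBIC))
E
```

```text
(no output)
```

View pics/sc_z2.png

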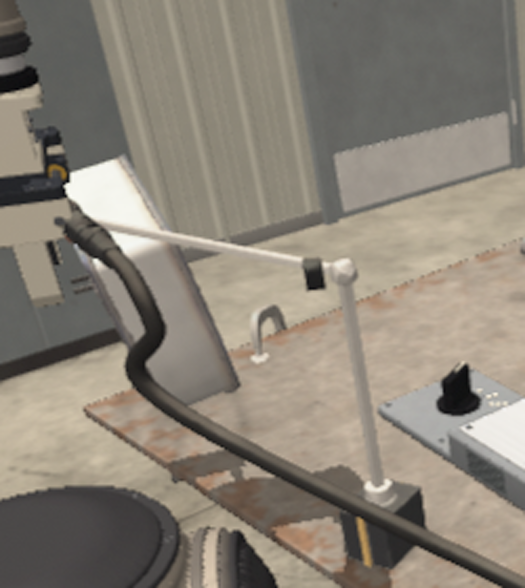

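View pics/si_z2.png

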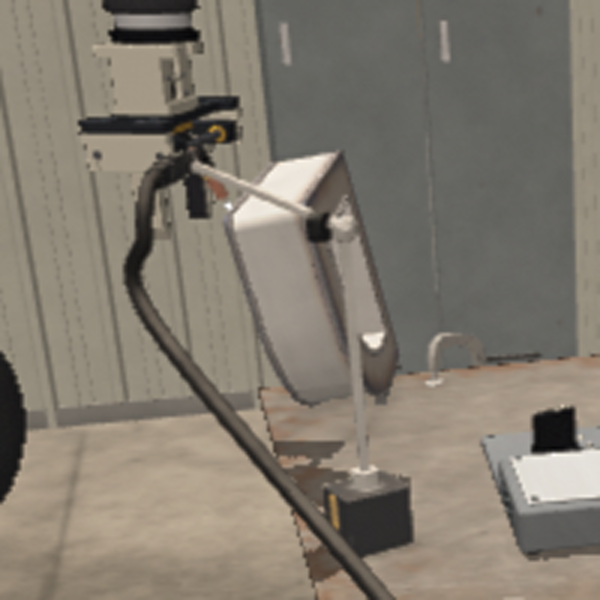

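```bash
python3 - <<'E'
from h import *
o=robot.observe();S=cam('scene');D=cam('side');W=cam('wrist',o)
R=Ro.from_euler('xyz',o['tool_rot']).as_matrix();print(R.round(3))
print('tcp in scene,side',proj(S,o['tool_pos']),proj(D,o['tool_pos']))
s=lambda x,y:(x/2.1,y/2.1); d=lambda x,y:(x/3+90,y/3+40)
for n,p,q in [('clamp',s(313,273),d(318,228)),('joint',s(343,271),d(343,223)),('rodend',s(80,220),d(195,165)),('hose bend',s(150,330),d(130,275)),('hose start',s(70,220),d(175,155)),('panel top front corner',s(122,160),d(342,152)),('panel bottom right',s(238,385),d(395,385)),('hookbase',s(260,358),d(433,382))]:
    X,e=tri(S,p,D,q); print(n,X.round(3),round(e,4),'wrist',proj(W,X).round(0))
a=cv2.imread('pics/wrist0.png');cv2.imwrite('pics/w_z.png',cv2.resize(a[180:345,230:560],None,fx=2.3,fy=2.3))
for n,X in [('knob',[.505,.365,.043]),('plate',[.497,.225,.048])]: print(n,np.hypot(X[0],X[1]))
E
```

```text
[[-0.     0.356  0.935]
 [-0.001  0.935 -0.356]
 [-1.    -0.001 -0.   ]]
tcp in scene,side [ 22.92578329 135.71366882] [149.78154114 115.56768092]
clamp [0.297 0.246 0.269] 0.0041 wrist [ 50. 522.]
joint [0.314 0.23  0.273] 0.001 wrist [ 41. 548.]
rodend [0.208 0.437 0.291] 0.0017 wrist [230. 393.]
hose bend [0.162 0.244 0.254] 0.0315 wrist [-73. 365.]
hose start [0.193 0.41  0.303] 0.0011 wrist [145. 413.]
panel top front corner [0.357 0.708 0.255] 0.0012 wrist [750. 387.]
panel bottom right [0.381 0.605 0.012] 0.0119 wrist [440. 262.]
hookbase [0.433 0.653 0.002] 0.0029 wrist [475. 276.]
knob 0.6230971031869752
plate 0.5455584295013688
```

View pics/w_z.png

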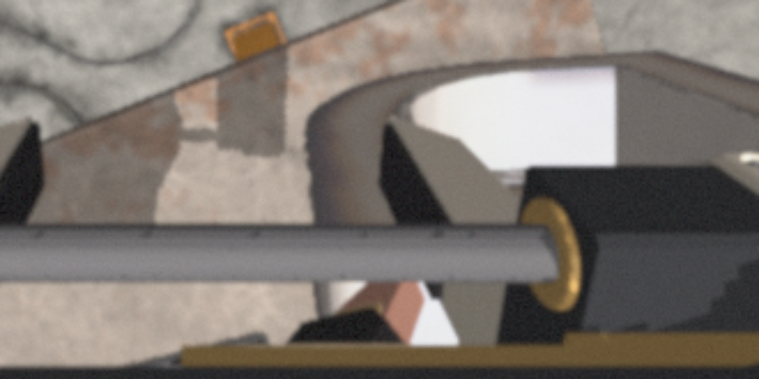

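Call:
{"method": "move_arm", "body": {"increments": [[-0.12, 0, 0, 0], [-0.25, 0, 0, 0], [-0.38, 0, 0, 0], [-0.4, 0, 0, 0]]}}

```text
time: 0.65
tool_pos: [0.1872, 0.4914, 0.3904]
tool_rot: [1.433, 1.564, 1.069]
contact_force: [-0.7, 1.2, -0.8]
opening: 0.092
```

Call:
{"method": "move_arm", "body": {"increments": [[0, 0, 0.13, 0], [0, 0, 0.27, 0], [0, 0, 0.4, 0], [0, 0, 0.54, 0], [0, 0, 0.65, 0]]}}

```text
time: 1.27
tool_pos: [0.4315, 0.3969, 0.385]
tool_rot: [-2.142, 1.568, -2.507]
contact_force: [0.3, 0.6, 0.6]
opening: 0.0917
```

```bash
python3 - <<'E'
from h import *
import pickle
o=robot.observe(); im=robot.read_camera('wrist')[:,:,::-1]
cv2.imwrite('pics/w1.png',im); pickle.dump(o,open('pics/w1.pkl','wb'))
print(o['tool_pos'],o['qvel'].round(3),o['time'])
W=cam('wrist',o)
print(proj(W,[.505,.362,.021]),proj(W,[.497,.225,.048]))
E
```

```text
[0.43149617 0.39687289 0.38502669] [-0.507  0.318 -0.475  0.007  0.16  -0.51 ] 1.275
[319.07344503 194.05776562] [250.08721287 219.18279806]
```

View pics/w1.png

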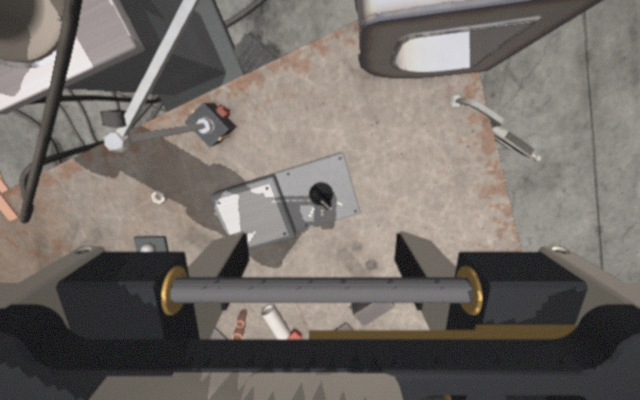

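Call:
{"method": "move_arm", "body": {"increments": [[0.1, 0, 0.03, 0], [0.2, 0, 0.06, 0], [0.3, 0, 0.09, 0], [0.4, 0, 0.11, 0], [0.4, 0, 0.11, 0]]}}

```text
time: 1.95
tool_pos: [0.4691, 0.3811, 0.2225]
tool_rot: [-2.22, 1.562, -2.585]
contact_force: [-0.8, 0.5, 0.9]
opening: 0.092
```

Call:
{"method": "move_arm", "body": {"increments": [[0, 0, 0, 0]]}}

```text
time: 2.08
tool_pos: [0.471, 0.383, 0.2279]
tool_rot: [1.1, 1.57, 0.736]
contact_force: [0.0, 0.7, -0.3]
opening: 0.092
```

```bash
python3 - <<'E'
from h import *
import pickle
o=robot.observe(); im=robot.read_camera('wrist')[:,:,::-1]
cv2.imwrite('pics/w2.png',im); pickle.dump(o,open('pics/w2.pkl','wb'))
print(o['tool_pos'],o['tool_rot'],o['qvel'].round(3),o['time'])
W=cam('wrist',o)
print(proj(W,[.505,.362,.021]),proj(W,[.497,.225,.048]))
cv2.imwrite('pics/w2z.png',cv2.resize(im[90:290,170:430],None,fx=3,fy=3,interpolation=cv2.INTER_CUBIC))
E
```

```text
[0.47098575 0.38295711 0.22788907] [1.09964041 1.56950454 0.73594052] [ 0.004 -0.022 -0.019  0.001 -0.004 -0.001] 2.075
[316.44992945 199.34225137] [217.27376438 235.63707523]
```

View pics/w2z.png

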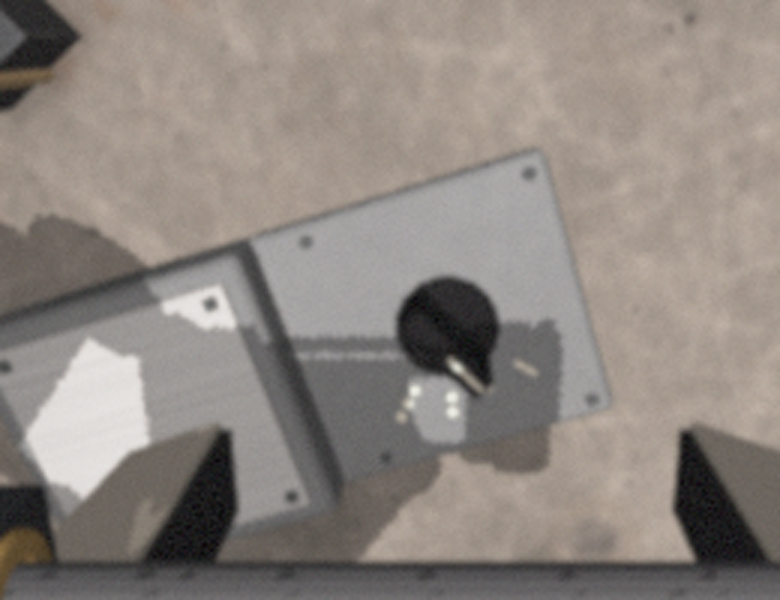

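```bash
python3 - <<'E'
from h import *
import pickle
o=pickle.load(open('pics/w2.pkl','rb'));W=cam('wrist',o)
z=lambda x,y:np.array((x/3+170,y/3+90))
C=onz(W,z(447,327),.021);print('disc',C)
print('disc r',[np.linalg.norm(onz(W,z(*p),.021)-C).round(4) for p in[(397,327),(498,327),(447,277)]])
a=onz(W,z(452,361),.057);b=onz(W,z(486,389),.057);print('line',a,b,np.degrees(np.arctan2(*(b-a)[1::-1])))
ang=lambda p,h:np.degrees(np.arctan2(*(onz(W,z(*p),h)-C)[1::-1]))
print('tip ang',ang((486,389),.057),np.linalg.norm((onz(W,z(486,389),.057)-C)[:2]))
print('marks',[ang(p,.015) for p in[(525,368),(452,398),(452,412),(415,390),(403,416)]])
cor=[onz(W,z(*p),.015) for p in[(540,150),(610,403)]];print('deck edge',cor, np.linalg.norm(cor[0]-cor[1]))
e=cor[1]-cor[0]; print('machine x ang',np.degrees(np.arctan2(e[1],e[0])))
R=Ro.from_euler('xyz',o['tool_rot']).as_matrix();print(R.round(4)); print('jaw ang',np.degrees(np.arctan2(R[1,1],R[0,1])))
m=(cor[0]+cor[1])/2; print('mid edge',m)
p=[onz(W,z(*q),.048) for q in[(222,285),(312,505)]];print('plate front corners',p,np.linalg.norm(p[0]-p[1]))
s=onz(W,z(295,495),.048),onz(W,z(210,303),.048);print('screws',s)
E
```

```text
disc [0.505784  0.3654331 0.021    ]
disc r [np.float64(0.0228), np.float64(0.0232), np.float64(0.0236)]
line [0.50916437 0.36663052 0.057     ] [0.52604437 0.37548326 0.057     ] 27.67483451865295
tip ang 26.383709034458946 0.022616106431269
marks [np.float64(37.606636382250166), np.float64(-17.510157742720494), np.float64(-18.06580009872014), np.float64(-45.414577784392705), np.float64(-45.21041399471833)]
deck edge [array([0.4465067 , 0.43137918, 0.015     ]), array([0.57117407, 0.42354542, 0.015     ])] 0.12491325447764265
machine x ang -3.5955839030145462
[[ 1.000e-03  3.557e-01  9.346e-01]
 [ 9.000e-04  9.346e-01 -3.557e-01]
 [-1.000e+00  1.200e-03  6.000e-04]]
jaw ang 69.16155068249303
mid edge [0.50884039 0.4274623  0.015     ]
plate front corners [array([0.44679831, 0.28832106, 0.048     ]), array([0.55492096, 0.28118341, 0.048     ])] 0.10835798914959621
screws (array([0.54749577, 0.27609828, 0.048     ]), array([0.45206784, 0.28022915, 0.048     ]))
```

```bash
python3 - <<'E'
from h import *
import pickle
im=cv2.imread('pics/w2.png');o=pickle.load(open('pics/w2.pkl','rb'));W=cam('wrist',o)
c=im[170:240,290:370]; c=cv2.convertScaleAbs(c,alpha=1.6,beta=10)
c=cv2.resize(c,None,fx=8,fy=8,interpolation=cv2.INTER_CUBIC)
C=np.array([.5055,.3645])
for a,col in((39.5,(0,0,255)),(10.9,(0,255,0)),(-17.8,(255,0,0)),(27,(255,255,0))):
    u=np.array([np.cos(np.radians(a)),np.sin(np.radians(a))])
    for h,r in((.057,.023),(.015,.035)):
        q=(proj(W,[*(C+r*u),h])-[290,170])*8; cv2.circle(c,tuple(int(v) for v in q),4,col,2)
cv2.imwrite('pics/kn.png',c)
s=cv2.imread('pics/scene0.png');cv2.imwrite('pics/kn2.png',cv2.resize(s[165:205,195:255],None,fx=10,fy=10,interpolation=cv2.INTER_CUBIC))
E
```

```text
(no output)
```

View pics/kn.png

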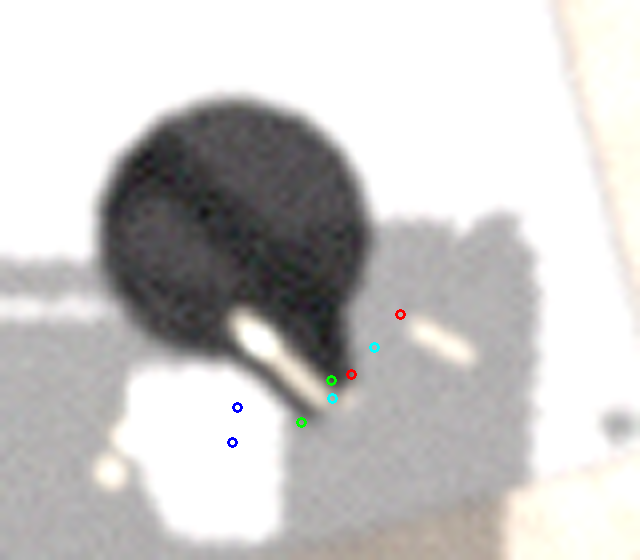

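View pics/kn2.png

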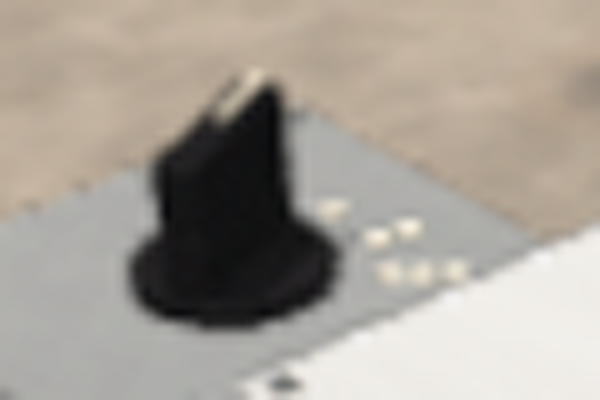

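```bash
python3 - <<'E'
from h import *
import pickle
S=cam('scene');D=cam('side')
k=lambda x,y:np.array((x/10-.45+195,y/10-.45+165))
a=onz(S,k(215,118),.057);b=onz(S,k(262,72),.057);t=onz(S,k(163,165),.057)
an=lambda v:np.degrees(np.arctan2(v[1],v[0]))
print(a,b,t,an(b-a),an(b-t),np.linalg.norm(b-t))
C=onz(S,k(233,265),.021);print('disc',C)
# left top edge of bar in scene: from (155,160) to (245,70)
p=onz(S,k(155,160),.057);q=onz(S,k(245,68),.057);print('left edge',p,q,an(q-p),np.linalg.norm(q-p))
p=onz(S,k(185,158),.057);q=onz(S,k(280,90),.057);print('right edge',p,q,an(q-p),np.linalg.norm(q-p))
for n,m in(('1',(330,208)),('2a',(378,238)),('2b',(408,226)),('3',(420,270))):
    X=onz(S,k(*m),.015);print(n,X,an(X-np.array([.5055,.3645,.015])))
# side
im=cv2.imread('pics/side0.png');cv2.imwrite('pics/kn3.png',cv2.resize(im[165:200,255:305],None,fx=12,fy=12,interpolation=cv2.INTER_CUBIC))
E
```

```text
[0.50982637 0.37008622 0.057     ] [0.53160656 0.37984563 0.057     ] [0.48775942 0.36112881 0.057     ] 24.136510304938884 23.115955833911176 0.047674847677212404
disc [0.50712535 0.36571375 0.021     ]
left edge [0.4880503  0.36433247 0.057     ] [0.53027281 0.38436662 0.057     ] 25.383871213560127 0.04673443413614661
right edge [0.49312566 0.36005362 0.057     ] [0.52857718 0.36972734 0.057     ] 15.262820363490246 0.03674767484015123
1 [0.54637512 0.37857373 0.015     ] 18.99912326285144
2a [0.54440331 0.35886526 0.015     ] -8.241379719313791
2b [0.55294195 0.35798509 0.015     ] -7.819170383331934
3 [0.5409185  0.33990448 0.015     ] -34.77710953994671
```

View pics/kn3.png

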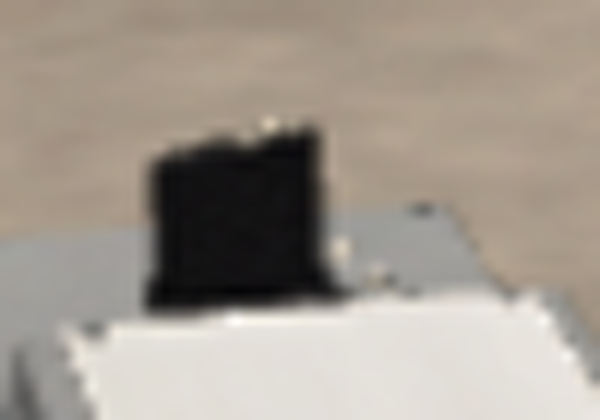

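Call:
{"method": "move_arm", "body": {"increments": [[0.04, 0, 0.1, 0], [0.08, 0, 0.2, 0], [0.12, 0, 0.3, 0], [0.12, 0, 0.3, 0], [0.12, 0, 0.3, 0]]}}

```text
time: 2.75
tool_pos: [0.583, 0.3405, 0.1803]
tool_rot: [0.995, 1.569, 0.632]
contact_force: [-1.2, -0.1, 0.9]
opening: 0.0913
```

```bash
python3 - <<'E'
from h import *
import pickle
o=robot.observe(); im=robot.read_camera('wrist')[:,:,::-1]
cv2.imwrite('pics/w3.png',im); pickle.dump(o,open('pics/w3.pkl','wb'))
print(o['tool_pos'],o['tool_rot'],o['qvel'].round(3),o['time'])
W=cam('wrist',o)
print(proj(W,[.505,.365,.021]),proj(W,[.505,.365,.057]))
u,v=[int(q) for q in proj(W,[.505,.365,.03])]
print(u-50,v-38)
cv2.imwrite('pics/w3z.png',cv2.resize(im[v-38:v+37,u-50:u+50],None,fx=8,fy=8,interpolation=cv2.INTER_CUBIC))
E
```

```text
[0.58296055 0.34047151 0.18028063] [0.99512311 1.5687378  0.63156243] [ 0.016 -0.016  0.01   0.002 -0.005 -0.002] 2.75
[317.42938119 106.95406822] [316.98650019 107.39590895]
267 69
```

View pics/w3z.png

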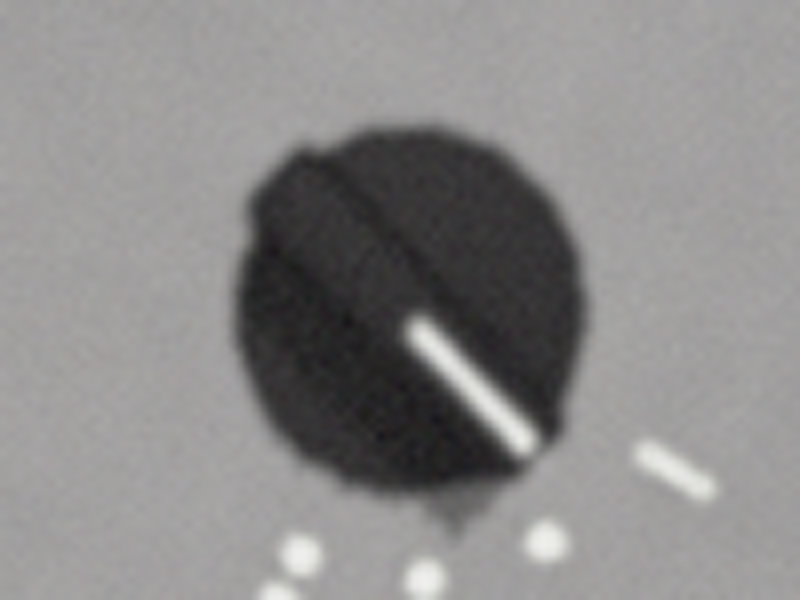

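View pics/w3.png

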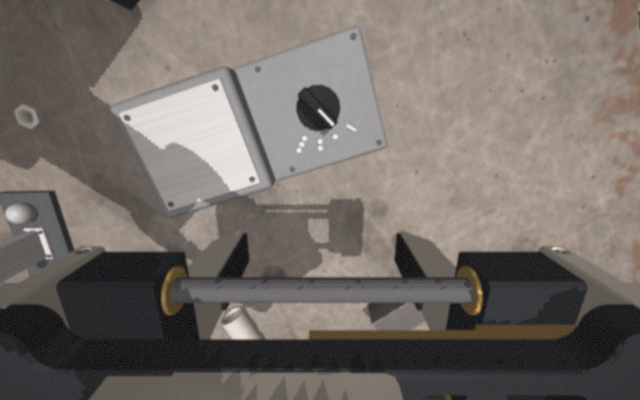

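```bash
python3 - <<'E'
from h import *
import pickle
o=pickle.load(open('pics/w3.pkl','rb'));W=cam('wrist',o)
k=lambda x,y:np.array((x/8-.44+267,y/8-.44+69))
an=lambda v:np.degrees(np.arctan2(v[1],v[0])).round(1)
C=onz(W,k(412,310),.021);print('disc',C)
for n,p in(('line',(675,470)),('1',(547,541)),('2',(425,578)),('3',(300,555))):
    X=onz(W,k(*p),.015);print(n,X,an(X-C),np.linalg.norm((X-C)[:2]))
a=onz(W,k(415,325),.057);b=onz(W,k(533,448),.057);print('ptr',an(b-a),an(b-C),np.linalg.norm((b-C)[:2]))
t=onz(W,k(275,180),.057);t2=onz(W,k(545,440),.057);print('tail',t,t2,(t+t2)/2,an(t2-t),np.linalg.norm(t2-t))
im=cv2.imread('pics/w3.png')
def pts(z,L): return [onz(W,p,z) for p in L]
d=pts(.015,[(358,27),(386,147)]);print('deck',d,an(d[1]-d[0]),np.linalg.norm(d[1]-d[0]))
p=pts(.048,[(225,81),(260,183),(168,214),(119,112)]);print('plate',np.array(p).round(4),np.mean(p,0),[np.linalg.norm(p[i]-p[i-1]).round(4) for i in range(4)],an(p[1]-p[0]),an(p[2]-p[3]),an(p[0]-p[3]))
R=Ro.from_euler('xyz',o['tool_rot']).as_matrix();print(R.round(4),an(R[:,1]))
E
```

```text
disc [0.50558118 0.36550085 0.021     ]
line [0.53861909 0.39205798 0.015     ] 38.8 0.04238849960251547
1 [0.54140513 0.37201312 0.015     ] 10.3 0.03641105713962081
2 [0.54008157 0.35409467 0.015     ] -18.3 0.03633700270709101
3 [0.53078114 0.33875339 0.015     ] -46.7 0.03674866675957288
ptr 24.1 23.0 0.021538965746357944
tail [0.48604975 0.35623959 0.057     ] [0.52503575 0.37561472 0.057     ] [0.50554275 0.36592715 0.057     ] 26.4 0.043535083671469826
deck [array([0.44793287, 0.43086387, 0.015     ]), array([0.57362969, 0.42231877, 0.015     ])] -3.9 0.12598694106565123
plate [[0.4513 0.2915 0.048 ]
 [0.5551 0.2803 0.048 ]
 [0.5511 0.1704 0.048 ]
 [0.4395 0.181  0.048 ]] [0.49926107 0.23076086 0.048     ] [np.float64(0.1111), np.float64(0.1044), np.float64(0.11), np.float64(0.1122)] -6.2 -5.4 83.9
[[ 0.0017  0.3556  0.9346]
 [ 0.0012  0.9346 -0.3556]
 [-1.      0.0017  0.0011]] 69.2
```

Call:
{"method": "move_arm", "body": {"increments": [[0, -0.002, -0.04, -0.16], [0, -0.004, -0.08, -0.32], [0, -0.006, -0.12, -0.48], [0, -0.008, -0.16, -0.64], [0, -0.01, -0.203, -0.75]], "gripper": 0.45, "squeeze": 15}}

```text
time: 3.42
tool_pos: [0.5044, 0.3661, 0.1804]
tool_rot: [0.186, 1.568, 0.614]
contact_force: [0.6, -0.4, 0.4]
opening: 0.0516
```

Call:
{"method": "move_arm", "body": {"increments": [[0, 0, 0, 0], [0, 0, 0, 0]]}}

```text
time: 3.68
tool_pos: [0.5059, 0.3654, 0.1797]
tool_rot: [0.024, 1.569, 0.444]
contact_force: [0.9, 0.2, 0.0]
opening: 0.0508
```

```bash
python3 - <<'E'
from h import *
o=robot.observe();print(o['tool_pos'],o['qpos'].round(3))
R=Ro.from_euler('xyz',o['tool_rot']).as_matrix();print(R.round(4),np.degrees(np.arctan2(R[1,1],R[0,1])))
d=np.array([.5055,.3657,.025])-o['tool_pos'];print(R.T@d/.4)
E
```

```text
[0.50593499 0.36537997 0.17970742] [ 0.503  0.56   1.304 -0.     1.276 -1.488]
[[ 1.700e-03 -4.079e-01  9.130e-01]
 [ 8.000e-04  9.130e-01  4.079e-01]
 [-1.000e+00  0.000e+00  1.800e-03]] 114.07496124928953
[ 0.38676671  0.00115694 -0.00137966]
```

Call:
{"method": "move_arm", "body": {"increments": [[0.1, 0, 0, 0], [0.2, 0, 0, 0], [0.3, 0, 0, 0], [0.36, 0, 0, 0], [0.386, 0, 0, 0]]}}

```text
time: 4.3
tool_pos: [0.5057, 0.3644, 0.0228]
tool_rot: [-3.043, 1.569, -2.623]
contact_force: [0.6, 0.1, 0.1]
opening: 0.0506
```

Call:
{"method": "move_arm", "body": {"increments": [[0, 0, 0, 0], [0, 0, 0, 0], [0, 0, 0, 0]], "gripper": 1}}

```text
time: 4.68
tool_pos: [0.5064, 0.3653, 0.0256]
tool_rot: [0.1, 1.569, 0.522]
contact_force: [0.1, 0.4, 0.6]
opening: 0.0251
```

Call:
{"method": "move_arm", "body": {"increments": [[0, 0, 0, 0], [0, 0, 0, 0]]}}

```text
time: 4.92
tool_pos: [0.5058, 0.3656, 0.025]
tool_rot: [0.589, 1.569, 1.01]
contact_force: [-0.9, 2.2, 2.7]
opening: 0.0118
```

Call:
{"method": "move_arm", "body": {"increments": [[0, 0, 0, 0.15], [0, 0, 0, 0.3], [0, 0, 0, 0.45], [0, 0, 0, 0.6], [0, 0, 0, 0.7]]}}

```text
time: 5.55
tool_pos: [0.5058, 0.366, 0.025]
tool_rot: [1.398, 1.569, 1.083]
contact_force: [-1.8, 3.2, 2.3]
opening: 0.0121
```

Call:
{"method": "move_arm", "body": {"increments": [[0, 0, 0, 0], [0, 0, 0, 0], [0, 0, 0, 0]]}}

```text
time: 5.92
tool_pos: [0.5058, 0.366, 0.025]
tool_rot: [1.426, 1.569, 1.118]
contact_force: [-1.9, 5.5, 3.8]
opening: 0.0123
```

```bash
python3 - <<'E'
from h import *
o=robot.observe();print(o['tool_pos'],o['qpos'].round(3),o['torque'],o['contact_force'])
R=Ro.from_euler('xyz',o['tool_rot']).as_matrix();print(np.degrees(np.arctan2(R[1,1],R[0,1])))
E
```

```text
[0.50580613 0.36598843 0.02498412] [ 5.030e-01  7.280e-01  1.461e+00  1.000e-03  9.510e-01 -7.600e-01] [ 0.84811584  0.4284092  -0.08352072] [-1.93846892  5.48455804  3.82921227]
72.30357326087544
```

Release, rise, and look with the camera over the knob.

Call:
{"method": "move_arm", "body": {"increments": [[0, 0, 0, 0], [0, 0, 0, 0], [0, 0, 0, 0]], "gripper": 0.45}}

```text
time: 6.3
tool_pos: [0.5057, 0.3645, 0.0241]
tool_rot: [-1.901, 1.57, -2.212]
contact_force: [0.1, 0.2, 0.0]
opening: 0.0372
```

Call:
{"method": "move_arm", "body": {"increments": [[-0.12, 0, 0, 0], [-0.24, 0, 0, 0], [-0.36, 0, 0.08, 0], [-0.4, 0, 0.18, 0], [-0.4, 0, 0.2, 0]]}}

```text
time: 6.92
tool_pos: [0.5844, 0.3393, 0.1858]
tool_rot: [0.574, 1.567, 0.261]
contact_force: [-0.6, -0.1, 0.2]
opening: 0.0501
```

Call:
{"method": "move_arm", "body": {"increments": [[0, 0, 0, 0], [0, 0, 0, 0]]}}

```text
time: 7.18
tool_pos: [0.5804, 0.3407, 0.183]
tool_rot: [-2.519, 1.568, -2.83]
contact_force: [0.3, -0.2, -0.1]
opening: 0.0505
```

```bash
python3 - <<'E'
from h import *
import pickle
o=robot.observe(); im=robot.read_camera('wrist')[:,:,::-1]
cv2.imwrite('pics/w4.png',im); pickle.dump(o,open('pics/w4.pkl','wb'))
print(o['tool_pos'],o['tool_rot'],o['time'])
W=cam('wrist',o)
u,v=[int(q) for q in proj(W,[.505,.365,.03])]
print(u-50,v-38)
cv2.imwrite('pics/w4z.png',cv2.resize(im[v-38:v+37,u-50:u+50],None,fx=8,fy=8,interpolation=cv2.INTER_CUBIC))
E
```

```text
[0.58041117 0.34070074 0.18300079] [-2.51898085  1.56787791 -2.82957545] 7.175
272 71
```

View pics/w4z.png

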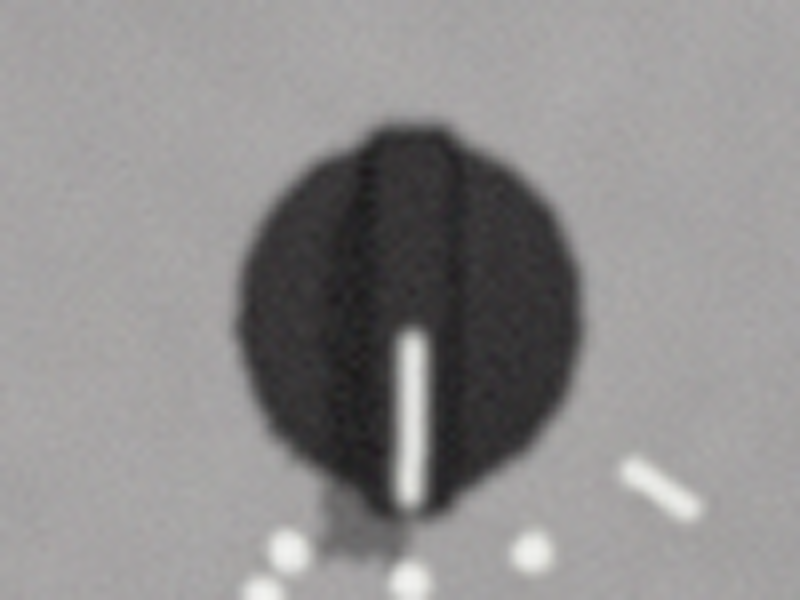

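View pics/w4.png

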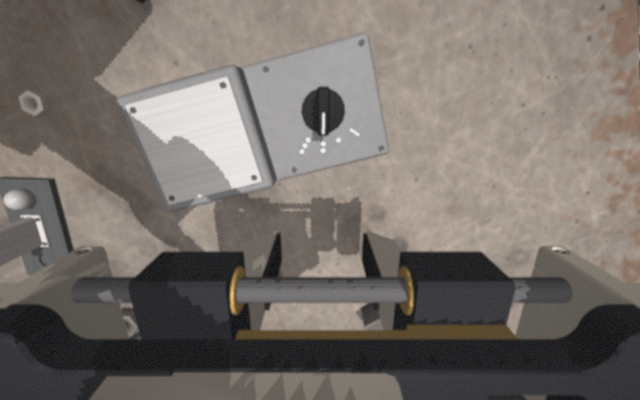

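Call:
{"method": "move_arm", "body": {"increments": [[-0.06, -0.13, 0.05, 0], [-0.12, -0.26, 0.1, 0], [-0.18, -0.39, 0.15, 0], [-0.24, -0.52, 0.2, 0], [-0.25, -0.65, 0.25, 0]], "gripper": 0}}

```text
time: 7.85
tool_pos: [0.5974, 0.0614, 0.2862]
tool_rot: [0.342, 1.568, 0.032]
contact_force: [-0.2, 0.4, -1.0]
opening: 0.0906
```

Call:
{"method": "move_arm", "body": {"increments": [[0, -0.13, 0.05, 0], [0, -0.26, 0.1, 0], [0, -0.26, 0.1, 0], [0, -0.26, 0.1, 0]]}}

```text
time: 8.35
tool_pos: [0.6032, -0.048, 0.284]
tool_rot: [2.581, 1.57, 2.27]
contact_force: [0.6, -0.5, 0.5]
opening: 0.0922
```

```bash
python3 - <<'E'
from h import *
import pickle
o=robot.observe(); im=robot.read_camera('wrist')[:,:,::-1]
cv2.imwrite('pics/w5.png',im); pickle.dump(o,open('pics/w5.pkl','wb'))
print(o['tool_pos'],o['qvel'].round(3),o['time'])
R=Ro.from_euler('xyz',o['tool_rot']).as_matrix();print(R.round(3))
E
```

```text
[ 0.60324395 -0.04798702  0.28402431] [ 0.026 -0.004 -0.004 -0.002  0.001 -0.002] 8.35
[[-0.001  0.306  0.952]
 [ 0.001  0.952 -0.306]
 [-1.     0.001 -0.001]]
```

View pics/w5.png

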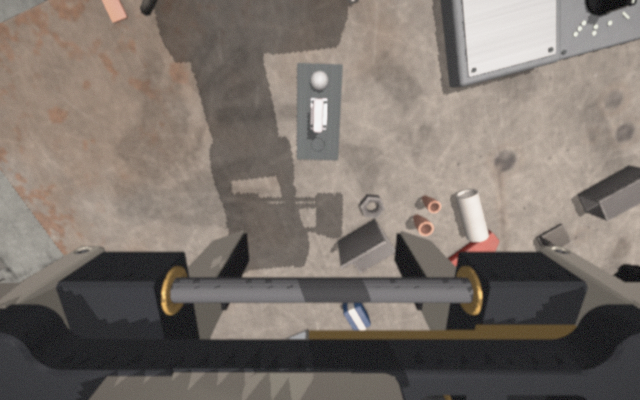

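```bash
python3 - <<'E'
from h import *
import pickle
o=pickle.load(open('pics/w5.pkl','rb'));W=cam('wrist',o);im=cv2.imread('pics/w5.png')
hsv=cv2.cvtColor(im,cv2.COLOR_BGR2HSV)
sub=im[50:175,280:360].astype(int)
# base: dark, bluish/grey (r<=b)
m=((sub.max(2)<105)&(sub[...,2]-sub[...,0]<6)|(sub.min(2)>150)).astype(np.uint8)*255
m=cv2.morphologyEx(m,cv2.MORPH_OPEN,np.ones((3,3),np.uint8))
cs,_=cv2.findContours(m,cv2.RETR_EXTERNAL,cv2.CHAIN_APPROX_NONE);c=max(cs,key=cv2.contourArea)
bx=cv2.boxPoints(cv2.minAreaRect(c))+[280,50]; print(bx,cv2.contourArea(c))
q=np.array([onz(W,p,.009) for p in bx]);print(q.round(4),q.mean(0),[np.linalg.norm(q[i]-q[i-1]).round(4) for i in range(4)])
an=lambda v:np.degrees(np.arctan2(v[1],v[0])).round(2)
print([an(q[i]-q[i-1]) for i in range(4)])
print('ball',onz(W,(320,79),.0187))
cv2.imwrite('pics/w5z.png',cv2.resize(im[50:175,270:370],None,fx=4.8,fy=4.8,interpolation=cv2.INTER_CUBIC))
E
```

```text
[[304.93999481 138.41999817]
 [311.01999664  95.86000061]
 [330.05999756  98.58000183]
 [323.97999573 141.13999939]] 559.5
[[ 0.5616 -0.0615  0.009 ]
 [ 0.5068 -0.0334  0.009 ]
 [ 0.5189 -0.0083  0.009 ]
 [ 0.5743 -0.0353  0.009 ]] [ 0.54041081 -0.03464515  0.009     ] [np.float64(0.0291), np.float64(0.0616), np.float64(0.0279), np.float64(0.0617)]
[np.float64(-115.94), np.float64(152.85), np.float64(64.43), np.float64(-25.95)]
ball [ 0.49005517 -0.01427545  0.0187    ]
```

View pics/w5z.png

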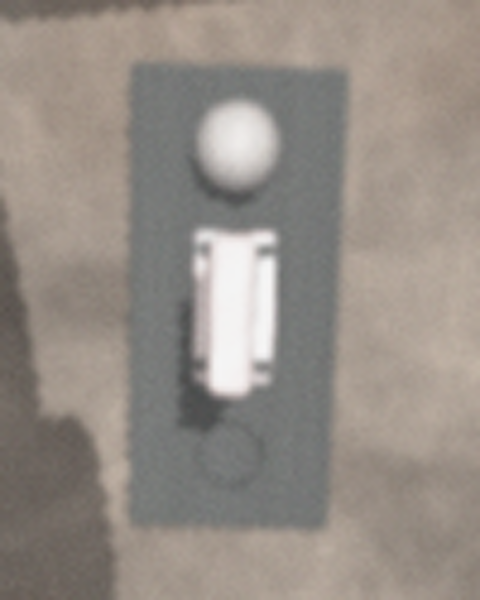

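```bash
cat > t.py <<'E'
from h import *
import pickle
o=pickle.load(open('pics/w5.pkl','rb'));W=cam('wrist',o)
k=lambda x,y:np.array((x/4.8-.4+270,y/4.8-.4+50))
an=lambda v:np.degrees(np.arctan2(v[1],v[0])).round(2)
q=np.array([onz(W,k(*p),.009) for p in[(133,63),(348,70),(328,527),(130,526)]])
print(q.round(4),q.mean(0),[np.linalg.norm(q[i]-q[i-1]).round(4) for i in range(4)])
print('x dirs',an(q[2]-q[1]),an(q[3]-q[0]),an((q[2]+q[3]-q[0]-q[1])),'y dirs',an(q[1]-q[0]),an(q[2]-q[3]))
b=onz(W,k(238,146),.0187);e=onz(W,k(229,455),.009);print('ball',b,'empty',e,np.linalg.norm(b-e),an(e-b),'mid',(b+e)/2)
g=[onz(W,k(*p),.083) for p in[(231,234),(230,394)]];print('grip',g,np.mean(g,0),an(g[1]-g[0]),np.linalg.norm(g[1]-g[0]))
gw=[onz(W,k(*p),.083) for p in[(211,310),(251,310)]];print('thick',np.linalg.norm(gw[1]-gw[0]),np.mean(gw,0))
R=Ro.from_euler('xyz',o['tool_rot']).as_matrix();print('tool z ang',an(R[:,2]))
E
python3 t.py
```

```text
[[ 0.4595 -0.0378  0.009 ]
 [ 0.4805  0.0213  0.009 ]
 [ 0.6076 -0.0233  0.009 ]
 [ 0.5877 -0.084   0.009 ]] [ 0.53383724 -0.03092295  0.009     ] [np.float64(0.1363), np.float64(0.0628), np.float64(0.1347), np.float64(0.0639)]
x dirs -19.34 -19.82 -19.58 y dirs 70.41 71.81
ball [ 0.49095323 -0.01576253  0.0187    ] empty [ 0.57589263 -0.04649087  0.009     ] 0.09084614332736926 -19.89 mid [ 0.53342293 -0.0311267   0.01385   ]
grip [array([ 0.51461698, -0.02484402,  0.083     ]), array([ 0.55186384, -0.03730902,  0.083     ])] [ 0.53324041 -0.03107652  0.083     ] -18.5 0.039277281941720525
thick 0.010198156099191263 [ 0.53201956 -0.03054022  0.083     ]
tool z ang -17.83
```

```bash
python3 - <<'E'
from h import *
o=robot.observe();R=Ro.from_euler('xyz',o['tool_rot']).as_matrix()
print(o['tool_pos'],R.T@(np.array([.5335,-.031,.044])-o['tool_pos'])/.4)
E
```

```text
[ 0.60334633 -0.04741792  0.28415415] [ 0.6004981  -0.0145357  -0.17840603]
```

Call:
{"method": "move_arm", "body": {"increments": [[0.05, -0.004, -0.06, 0.03], [0.1, -0.008, -0.12, 0.03], [0.2, -0.0145, -0.178, 0.03], [0.3, -0.0145, -0.178, 0.03], [0.3, -0.0145, -0.178, 0.03]]}}

```text
time: 9.02
tool_pos: [0.5321, -0.0306, 0.1623]
tool_rot: [-3.05, 1.565, 2.893]
contact_force: [0.4, -0.6, -0.2]
opening: 0.0917
```

Call:
{"method": "move_arm", "body": {"increments": [[0, 0, 0, 0]]}}

```text
time: 9.15
tool_pos: [0.5351, -0.0319, 0.1658]
tool_rot: [0.218, 1.569, -0.124]
contact_force: [1.3, 0.5, 1.0]
opening: 0.0919
```

```bash
python3 - <<'E'
from h import *
o=robot.observe();R=Ro.from_euler('xyz',o['tool_rot']).as_matrix()
print(o['tool_pos'],np.degrees(np.arctan2(R[1,2],R[0,2])),R.T@(np.array([.5335,-.031,.044])-o['tool_pos'])/.4)
cv2.imwrite('pics/w6.png',robot.read_camera('wrist')[:,:,::-1])
E
```

```text
[ 0.53512844 -0.0319033   0.1658202 ] -19.55718009788176 [ 0.30454002  0.00061729 -0.00526088]
```

View pics/w6.png

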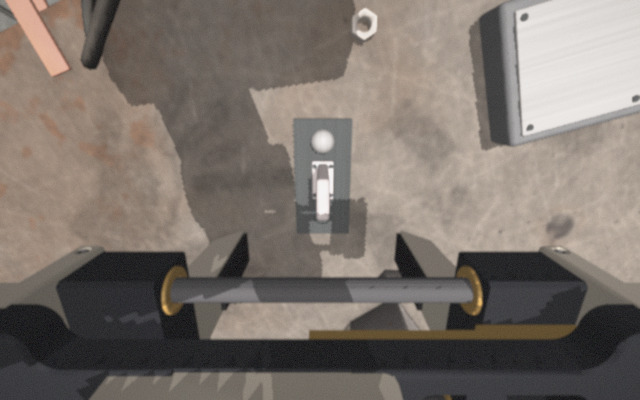

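Call:
{"method": "move_arm", "body": {"increments": [[0.1, 0, -0.003, 0], [0.2, 0, -0.003, 0], [0.26, 0, -0.003, 0], [0.3, 0, -0.003, 0], [0.3, 0, -0.003, 0]]}}

```text
time: 9.82
tool_pos: [0.5332, -0.0322, 0.0444]
tool_rot: [2.84, 1.571, 2.497]
contact_force: [-0.4, -0.4, 0.2]
opening: 0.0921
```

Call:
{"method": "move_arm", "body": {"increments": [[0, 0, 0, 0], [0, 0, 0, 0], [0, 0, 0, 0], [0, 0, 0, 0], [0, 0, 0, 0]], "gripper": 0.7, "squeeze": 10}}

```text
time: 10.45
tool_pos: [0.533, -0.0323, 0.0444]
tool_rot: [0.679, 1.571, 0.336]
contact_force: [0.5, -0.4, 1.1]
opening: 0.0463
```

Call:
{"method": "move_arm", "body": {"increments": [[0, 0, 0, 0], [0, 0, 0, 0], [0, 0, 0, 0], [0, 0, 0, 0], [0, 0, 0, 0]], "gripper": 1}}

```text
time: 11.08
tool_pos: [0.533, -0.0321, 0.0443]
tool_rot: [1.208, 1.57, 0.865]
contact_force: [0.8, 1.2, 0.1]
opening: 0.0121
```

Call:
{"method": "move_arm", "body": {"increments": [[0, 0, 0, 0], [0, 0, 0, 0]], "squeeze": 45}}

```text
time: 11.32
tool_pos: [0.533, -0.0322, 0.0443]
tool_rot: [1.284, 1.571, 0.941]
contact_force: [0.4, 0.9, -0.0]
opening: 0.0118
```

Gripped at 12 mm. Lift gently.

Call:
{"method": "move_arm", "body": {"increments": [[-0.01, 0, 0, 0], [-0.03, 0, 0, 0], [-0.06, 0, 0, 0], [-0.09, 0, 0, 0], [-0.12, 0, 0, 0]]}}

```text
time: 11.95
tool_pos: [0.5331, -0.0323, 0.0935]
tool_rot: [0.241, 1.57, -0.102]
contact_force: [0.9, 0.3, -3.2]
opening: 0.0117
```

Call:
{"method": "move_arm", "body": {"increments": [[-0.03, 0, 0, 0], [-0.06, 0, 0, 0], [-0.08, 0, 0, 0], [-0.09, 0, 0, 0], [-0.09, 0, 0, 0]]}}

```text
time: 12.58
tool_pos: [0.5329, -0.0322, 0.1284]
tool_rot: [0.566, 1.571, 0.223]
contact_force: [-1.3, -0.1, -2.6]
opening: 0.0115
```

```bash
python3 - <<'E'
from h import *
o=robot.observe();R=Ro.from_euler('xyz',o['tool_rot']).as_matrix()
print(o['tool_pos'],R.round(4),o['contact_force'],o['opening'])
for n in('side','wrist'): cv2.imwrite(f'pics/{n}7.png',robot.read_camera(n)[:,:,::-1])
E
```

```text
[ 0.53294286 -0.03224698  0.12839221] [[ 2.000e-04  3.362e-01  9.418e-01]
 [ 0.000e+00  9.418e-01 -3.362e-01]
 [-1.000e+00  1.000e-04  1.000e-04]] [-1.32596997 -0.12900345 -2.64164797] 0.011537291084036361
```

View pics/side7.png

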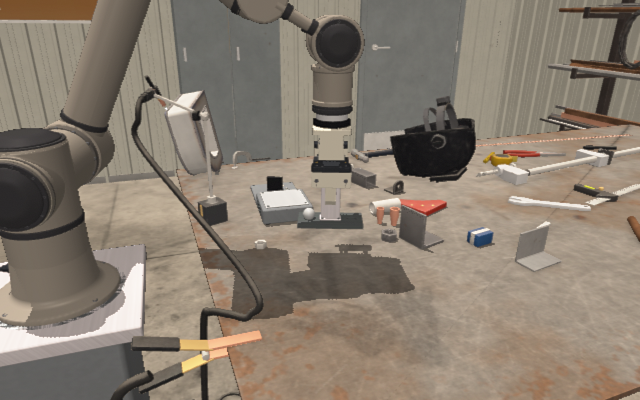

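View pics/wrist7.png

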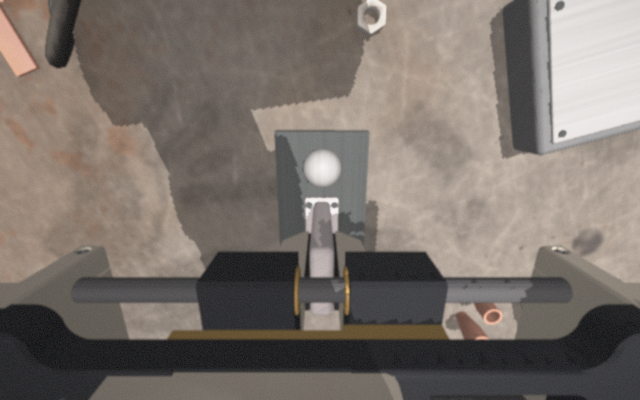

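Call:
{"method": "move_arm", "body": {"increments": [[0, 0.0175, -0.006, 0], [0, 0.053, -0.017, 0], [0, 0.105, -0.034, 0], [0, 0.163, -0.053, 0], [0, 0.222, -0.072, 0]]}}

```text
time: 13.3
tool_pos: [0.5354, 0.0629, 0.1282]
tool_rot: [2.452, 1.57, 2.109]
contact_force: [0.9, -0.2, -3.7]
opening: 0.0121
```

Call:
{"method": "move_arm", "body": {"increments": [[0, 0.058, -0.019, 0], [0, 0.117, -0.038, 0], [0, 0.175, -0.057, 0], [0, 0.228, -0.074, 0], [0, 0.274, -0.089, 0]]}}

```text
time: 13.92
tool_pos: [0.5386, 0.1781, 0.1282]
tool_rot: [2.81, 1.57, 2.468]
contact_force: [0.9, 0.0, -2.5]
opening: 0.0117
```

Call:
{"method": "move_arm", "body": {"increments": [[0, 0.041, -0.013, 0], [0, 0.07, -0.023, 0], [0, 0.085, -0.0275, 0], [0, 0.088, -0.029, 0], [0, 0.088, -0.029, 0]]}}

```text
time: 14.55
tool_pos: [0.5399, 0.2129, 0.1283]
tool_rot: [-1.375, 1.571, -1.718]
contact_force: [-0.1, -0.9, -3.5]
opening: 0.0118
```

```bash
python3 - <<'E'
from h import *
import pickle
o=robot.observe();R=Ro.from_euler('xyz',o['tool_rot']).as_matrix()
print(o['tool_pos'],R.round(4),o['contact_force'],o['opening'],o['time'])
print('ball est',o['tool_pos']+R@[.0256,0,-.045])
pickle.dump(o,open('pics/w8.pkl','wb'))
for n in('wrist','side','scene'): cv2.imwrite(f'pics/{n}8.png',robot.read_camera(n)[:,:,::-1])
E
```

```text
[0.53992912 0.21289341 0.12832537] [[-0.000e+00  3.365e-01  9.417e-01]
 [-1.000e-04  9.417e-01 -3.365e-01]
 [-1.000e+00 -1.000e-04  0.000e+00]] [-0.07704984 -0.86149673 -3.45318435] 0.011754750570934532 14.55
ball est [0.49755323 0.2280334  0.1027241 ]
```

View pics/side8.png

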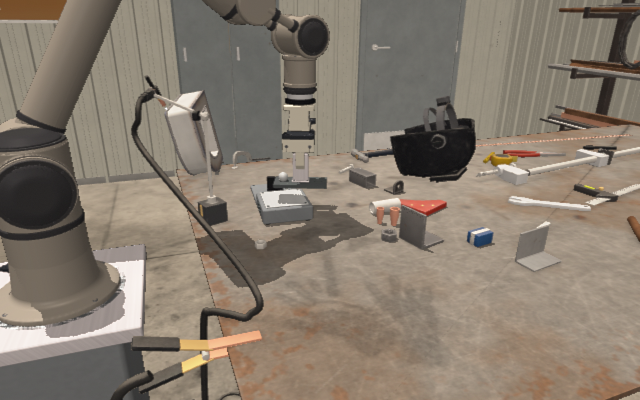

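View pics/wrist8.png

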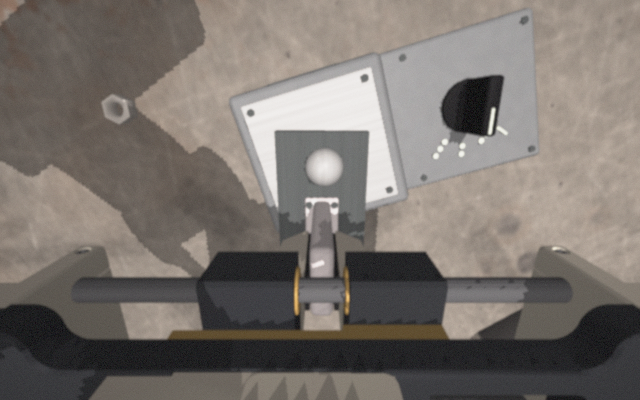

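View pics/scene8.png

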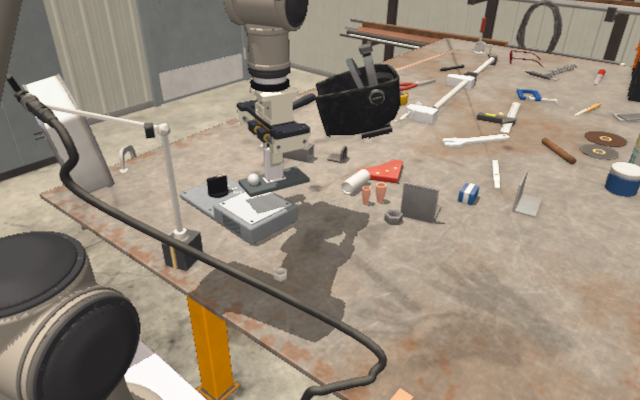

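```bash
python3 - <<'E'
from h import *
import pickle
o=pickle.load(open('pics/w8.pkl','rb'));W=cam('wrist',o);S=cam('scene');D=cam('side')
s=[onz(W,p,.048) for p in[(251,113),(364,78),(390,190)]];C=(s[0]+s[2])/2;print('plate',C,[np.linalg.norm(s[i]-s[i-1]) for i in range(3)])
print('ball wrist',onz(W,(323.5,167),.1027))
b=[onz(W,(492,108),.057),onz(W,(490.5,133),.057)];v=b[1]-b[0];print('ptr',b,np.degrees(np.arctan2(v[1],v[0])))
X,e=tri(S,(253,180),D,(283,177));print('ball tri',X,e)
E
```

```text
plate [0.4976157  0.22894297 0.048     ] [np.float64(0.13462218561427003), np.float64(0.09420963519707723), np.float64(0.09553314444465465)]
ball wrist [0.4976133  0.22859365 0.1027    ]
ptr [array([0.50728898, 0.36440028, 0.057     ]), array([0.52601133, 0.36021591, 0.057     ])] -12.598318982233408
ball tri [0.49942252 0.23165253 0.10062314] 0.002118514586235531
```

Call:
{"method": "move_arm", "body": {"increments": [[0, 0, 0, 0], [0, 0, 0, 0], [0, 0, 0, 0], [0, 0, 0, 0]]}}

```text
time: 15.2
tool_pos: [0.5399, 0.2133, 0.1283]
tool_rot: [1.512, 1.571, 1.169]
contact_force: [0.4, 0.2, -3.2]
opening: 0.0118
```

```bash
python3 - <<'E'
from h import *
o=robot.observe();print(o['tool_pos'],o['qvel'].round(3),o['opening'],o['time'])
print(robot.hand_in())
E
```

```text
[0.53989299 0.21329438 0.12833875] [ 0.    -0.    -0.001 -0.001  0.001 -0.   ] 0.011797920080594833 15.2
the job is handed in; nothing more can be done
None
```

I turned the selector knob clockwise to two dots, lifted the tray by its grip plate with the ball in its pocket, and carried it over the pole plate. I handed in at 15.2 s with the tray still held. `hand_in()` gave no verdict, so what follows is from my own last checks.

**Selector:** At the start the pointer stood at about 24°, roughly midway between the line mark (39°) and the one-dot mark (10°), not on a mark as the task says. After I turned and released it, a picture from straight above showed it on the two dots (mark at about -18°). The last picture, taken at an angle, gave -13 to -15°, about 0.06 to 0.1 rad off. I put that down to the oblique view, and it is still inside the 0.15 rad allowed.

**Ball over the plate:** The wrist camera put the ball at (0.498, 0.229) and the plate's middle at (0.498, 0.229). The two fixed cameras agreed within about 4 mm. The ball was about 53 to 55 mm above the plate, in its pocket.

**Tray:** It was held with 45 N on the 12 mm grip plate. The tool was vertical, joint speeds were about zero, and the tray was about 36 mm above the pole plate.

**Bystanders:** I moved nothing near them, and they looked undisturbed in the last fixed-camera pictures. I did not measure their positions again.

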